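Clamp a watch head in the case vise, to the first slip of its clutch knob

TASK

Take the watch head off its rubber cushion, lay it flat, dial up, on the bed of the case vise between the jaw and the stop, and let go of it. Then tighten the vise by turning its knob clockwise until the knob's clutch slips for the first time: the jaw pushes the watch against the stop, and as soon as the knob has visibly slipped on its ring, stop turning, running it on by no more than about thirty degrees, and let go. Leave the watch clamped and the other things on the bench where they are.

Things in the scene. Friction and masses are not known exactly. Their poses are not given: they have to be found in the camera images.
- watch_mid (a point): centre (half-way up) of the watch head: a loose round steel case without strap, 42 mm in diameter, 12 mm thick, 55 to 115 g, black dial with white marks on top, a tiny crown 2 mm proud on its side. Its z axis points up out of the dial. It starts dial up on the rubber cushion.
- cushion: fixed black rubber cushion on which the watch starts, 20 mm high; origin at the centre of its underside. Its upper part is 30 mm across, its lowest 8 mm widens to 44 mm, so the watch's rim overhangs and fingers can pass beside it.
- vise: fixed case vise; origin at the centre of its underside on the bench, x along the bed from the knob end to the stop end, z up. Base plate 200 x 64 mm, 8 mm thick. Grey gear housing: x -92 to -32 mm, y +-28, top z 48. Bed: a bar 24 mm wide (y +-12), x -30 to +95, top z 30; fingers can pass down on both sides of it to the base plate. Jaw and stop stand on the bed.
- bed_mark (a point): point on the bed's top, on its centre line at vise x 22 mm; axes as the vise's. Put the watch's underside here: 4 mm to spare at any setting. Jaw and stop each have two white pegs (6 mm thick, y +-11, to z 47, leaning a little over the work) before a steel block 32 mm wide; the watch touches them when its centre is 21 mm from the peg line, and they centre it.
- jaw_start (a point): fixed point on the vise at x -8 mm, z 30: the jaw's peg line starts here or up to 4 mm nearer the stop, and moves to +x by 10 mm per radian that the ring turns clockwise. The fixed stop's peg line lies somewhere from vise x +48 to +55 mm; this setting differs each time and is not reported. Free turning till the watch meets the stop: 0.9 to 2.1 rad, perhaps more than one grasp.
- knob_bar (a point): middle of the brass knob's grip bar, on its upright turning axis (vise x -60 mm, y 0), 80 mm above the bench. The bar is 36 mm long (this point's x), 10 mm thick (y) and spans heights 59 to 89 mm; under it a skirt 29 mm across on a steel ring 38 mm across, ring top at 54.5 mm. z up. Clockwise seen from above tightens. The knob drives the ring through a slip clutch.
- knob_foot (a point): fixed point on the knob's axis, vise z 48 mm, under the ring. Turning free takes about 0.13 N m; once the watch is squeezed the torque rises within 0.2 to 0.4 rad to 0.38 N m: there the clutch slips smoothly, ring and jaw stand still. When turning pauses, only a squeezed vise pushes back on the hand (about 0.1 N m or more). Lines on knob and ring, in line before any slip, show it.
- hexblock: bystander: steel hexagonal staking block with holes on top, 48 mm across, 18 mm high, lies on the bench; origin at its underside
- tweezers: bystander: green tweezers, 120 mm long, lying flat; origin at its underside
- loupe: bystander: black eye loupe, 36 mm across, 26 mm high; origin at its underside
- glass_ring: bystander: clear ring, 38 mm across, 8 mm high; origin at its underside
- driver: bystander: small screwdriver, 130 mm long, lying flat; origin at its underside
- duster: bystander: rubber dust blower bulb, 52 mm across, 75 mm high; origin at its underside
Things that resemble listed ones, but are neither listed nor needed, are in the scene too. What is shaped like the part that bears watch_mid but brown or red is not meant.

How it is judged:
By the outcome, as a careful person would: the job done as asked, in the order asked, and still so for the second after the job is handed in, with the robot touching nothing.
It also fails if it takes over 67 s, if anything falls off the work surface, if the arm or the gripper's body presses on something with over 40 N, if the wrist force passes 120 N, or if a joint passes its speed limit or range.

ROBOT

A 6-joint arm with a two-finger parallel gripper is mounted at the origin on the work surface. World frame = base frame: x ahead of the robot, y to its left, z up, the work surface at z = 0. Lengths are in m, angles in rad, forces in N, time in s.
With the tool pointing down it reaches from about 0.3 to 0.95 m from the base axis. Payload 3.1 kg.
Tool frame: the origin (TCP) lies at the very end of the fingers, on their centre line; the grasp point (between the pads) lies 19 mm behind it; z points along the fingers, x is the direction in which the jaws open and shut, and the axes are right-handed (so a half turn about z gives the same grasp; the last joint's range is limited). The gripper opens to 85 mm and grips with 20 to 120 N. Pads are 22 mm wide; open, the fingers measure 114 mm over their backs; the gripper's body (76 mm by 85 mm) begins 54 mm behind the grasp point. The pads swing forward as they close: fully open they stand 13 mm farther back than shut.
Start: joints at [-1.353, 0.308, 1.634, -0, 1.2, -0.07], TCP at [0.177, -0.599, 0.231] pointing down, gripper open.
Joint ranges: [-3.06, 3.06], [-0.79, 1.96], [0.05, 2.63], [-1.19, 4.34], [0.05, 2.64], [-2.94, 2.94]. Speed limits (rad/s): [2.79, 2.79, 3.14, 3.14, 3.14, 3.14].

INTERFACE

Orientations are given as a rotation vector (axis times angle).
In Python, from cell import ctrl, viewer gives the robot as it stands.
- The arm moves only by the tool carry_out, never from a script. Its argument "series" is a list that holds one entry, the list of rows, each a list of 5 numbers: the closure, from 0 (fully open) to 1 (shut), then the shift along the tool's x, y, z in m, then the turn about the tool's z in rad. A call has 1 to 20 rows; each row shifts and turns the commanded pose from where the row before left it, along the tool's axes as they then stand; what a row does not reach is not made up. A row lasts 1/10 s, in which the tool goes at most 50 mm and 8.59 degrees, less where a joint would pass 70% of its speed; a pose out of reach is approached as far as the arm can. A call is refused whole if a number of a shift passes 0.05 or a number of a turn 0.15, either way. A call with a gripper value outside its range is refused whole. The fingers move at their own pace and stop on an object; "grip_force" is the grip in N (left out, the last holds). Time passes only in rows, so rows that do not move let the fingers close. It gives the time, the measured TCP pose, the force and the opening at its end, in the units of the state.
- ctrl.read_state(): the state, without advancing time (a new reading comes with each control period).
- viewer.snapshot(name): name is "side" or "top"; returns a dict with "image" (420x560x3 uint8, blue, green, red), "intrinsics" (3x3 intrinsics, pixels), "dist" ([k1, k2, p1, p2, k3] as OpenCV has them; the pictures are not rectified), "xyz" and "orientation" of the camera in the world. Camera axes: x right, y down, z forward; pixel columns grow to the right and rows downward; lengths in m; the calibration is good to about 2 mm. A picture is of the moment at which its call begins. There is no depth.
- ctrl.job_done(): hands the job in, once; it reports no verdict.
The state is a dict: "time": time; "joint_pos": joint angles; "qd": joint speeds; "joint_torque": joint torques, N m; "position": TCP position; "tool_rot": TCP orientation; "ft_force": force on the tool from outside, world axes, zero at the start; "ft_torque": the same for the moment, N m; "grip_width": finger opening in m.
Only numpy, scipy, OpenCV 4.12 (cv2) and the standard library are available. Lean on these libraries where they do the work, as an engineer would, in place of code of your own. Each camera call takes 0.05 s, during which the arm holds its last target.

## Working session

There is one attempt and no reset: what is moved stays moved. The work goes in short steps, Python scripts to look and compute and a tool call to move; the robot and the scene stay as the last step left them, time stands still between calls to the robot, and variables do not carry over. Pictures are saved under pics/ and viewed, and the job is handed in when it is done.

Besides the shell and the picture viewer there is one more tool, called as name(argument=value, ...) on one line, values as JSON. carry_out: Moves the arm, as the interface text tells. Its arguments: {"type":"object","properties":{"series":{"type":"array"},"grip_force":{"type":"number"}},"required":["series"]}

```bash
ls; mkdir -p pics; python3 - <<'E'
from cell import ctrl, viewer
import cv2
s=ctrl.read_state()
for k in s: print(k,s[k])
for n in("side","top"):
    d=viewer.snapshot(n); cv2.imwrite(f"pics/{n}0.png",d["image"])
    print(n,d["intrinsics"],d["dist"],d["xyz"],d["orientation"])
E
```

```text
pics
time 0.0
joint_pos [-1.35267367e+00  3.09035702e-01  1.63517558e+00  1.42947458e-05
  1.19968396e+00 -6.96900869e-02]
qd [ 2.43710878e-04  2.46116240e-04  4.49489363e-04  2.31431316e-04
  5.16979019e-04 -4.75684483e-05]
joint_torque [ 1.26115146e-04 -4.15256631e+01 -2.76662028e+01  7.28064538e-05
  1.01601458e-02  1.24788457e-06]
position [ 0.17721739 -0.59850176  0.23003317]
tool_rot [-2.51583843  1.87900225  0.00272516]
ft_force [0.25071101 0.66282756 0.29088636]
ft_torque [0.01994198 0.00250449 0.00611753]
grip_width 0.08556935017361877
side [[448.85312168   0.         282.61718117]
 [  0.         448.85312168 213.06164912]
 [  0.           0.           1.        ]] [0.01127752 0.         0.         0.         0.        ] [0.43701675 0.61940974 0.66460136] [-0.33186055  2.80406981 -1.12366419]
top [[540.87886795   0.         277.79152167]
 [  0.         540.87886795 219.94253394]
 [  0.           0.           1.        ]] [-0.18699687  0.          0.          0.          0.        ] [0.45713881 0.06523433 1.15955247] [-2.17344227  2.14204268 -0.13836311]
```

View pics/side0.png

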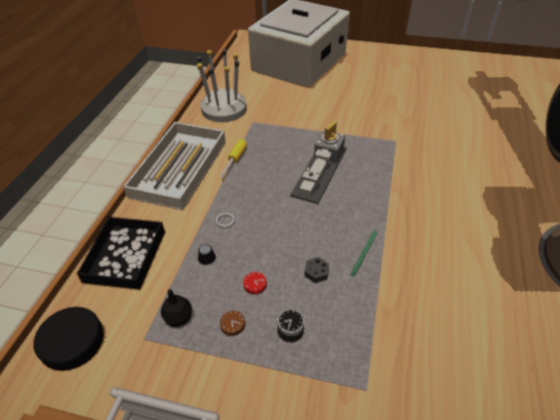

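View pics/top0.png

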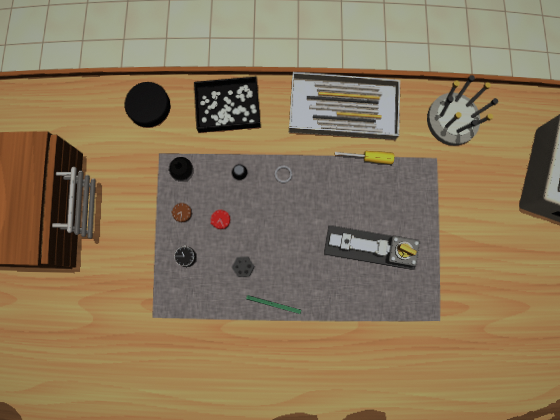

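The watch (black dial) shows at top (185,257) and side (290,323). The vise is at top (372,247), with its knob at (404,251). Next I'll zoom in.

```bash
cat > h.py <<'E'
import numpy as np, cv2
from scipy.spatial.transform import Rotation as R
from cell import ctrl, viewer
def cam(n):
    return viewer.snapshot(n)
def proj(d,P):
    Rw=R.from_rotvec(d["orientation"]).as_matrix()
    P=np.atleast_2d(P).astype(float)
    rv=cv2.Rodrigues(Rw.T)[0]; t=-Rw.T@np.array(d["xyz"])
    return cv2.projectPoints(P,rv,t,np.array(d["intrinsics"]),np.array(d["dist"]))[0][:,0]
def ray(d,uv):
    n=cv2.undistortPoints(np.array([[uv]],float),np.array(d["intrinsics"]),np.array(d["dist"]))[0,0]
    return R.from_rotvec(d["orientation"]).as_matrix()@np.array([n[0],n[1],1])
def onz(d,uv,z):
    r=ray(d,uv); o=np.array(d["xyz"]); return o+r*(z-o[2])/r[2]
def crop(d,u,v,hw,hh,k,name):
    im=d["image"][max(0,v-hh):v+hh,max(0,u-hw):u+hw]
    cv2.imwrite(name,cv2.resize(im,None,fx=k,fy=k,interpolation=cv2.INTER_CUBIC))
E
python3 - <<'E'
from h import *
import pickle
t=cam("top");s=cam("side"); pickle.dump((t,s),open("c0.pkl","wb"))
crop(t,372,247,60,35,6,"pics/tv.png"); crop(s,320,165,45,45,6,"pics/sv.png")
crop(t,200,245,40,40,5,"pics/tw.png"); crop(s,290,320,40,40,5,"pics/sw.png")
print(onz(t,(185,257),.032),onz(s,(290,319),.032),onz(t,(404,251),.089),onz(s,(331,131),.085))
E
```

```text
[0.51826556 0.25662185 0.032     ] [0.5231769  0.25693403 0.032     ] [ 0.5332063  -0.19039748  0.089     ] [ 0.53430291 -0.18003657  0.085     ]
```

```bash
python3 -c "
import cv2,numpy as np
a=[cv2.imread('pics/'+n) for n in('tw.png','sw.png')]
cv2.imwrite('pics/w2.png',np.hstack(a))"
```

```text
(no output)
```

View pics/tv.png

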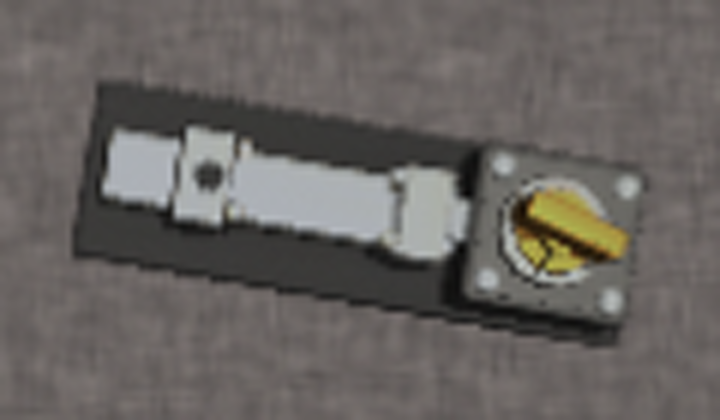

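View pics/sv.png

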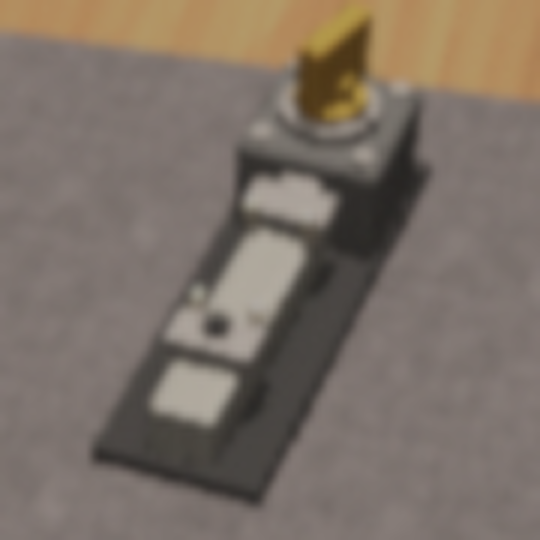

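View pics/w2.png

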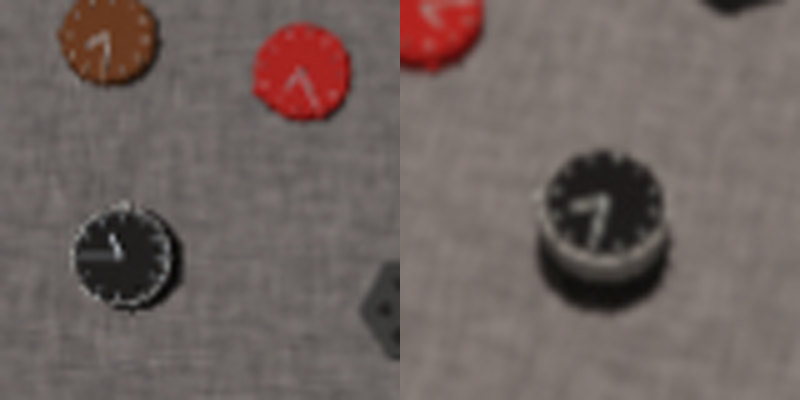

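```bash
cat > fit.py <<'E'
from h import *
import pickle
from scipy.optimize import least_squares
t,s=pickle.load(open("c0.pkl","rb"))
c=lambda p,o:((p[0]+.5)/6-.5+o[0],(p[1]+.5)/6-.5+o[1])
T=[((100,82),(100,-32,8)),((75,255),(100,32,8)),((615,345),(-100,32,8)),((482,147),(-32,-28,48)),((648,167),(-92,-28,48)),((462,298),(-32,28,48)),((625,322),(-92,28,48))]
S=[((95,452),(100,-32,8)),((262,493),(100,32,8)),((240,152),(-32,-28,48)),((380,180),(-32,28,48)),((420,97),(-92,28,48))]
def W(p,q):
    q=np.atleast_2d(q)/1000.; a=p[2]; return np.c_[p[0]+q[:,0]*np.cos(a)-q[:,1]*np.sin(a),p[1]+q[:,0]*np.sin(a)+q[:,1]*np.cos(a),q[:,2]]
def res(p,L):
    r=[]
    for d,A,o in L: r.append(proj(d,W(p,[a[1] for a in A]))-[c(a[0],o) for a in A])
    return np.vstack(r)
both=[(t,T,(312,212)),(s,S,(275,120))]
if __name__=="__main__":
    for L in (both,both[:1],both[1:]):
        f=least_squares(lambda p:res(p,L).ravel(),[.53,-.13,1.4]); print(f.x,f.cost); print(res(f.x,L).round(1).tolist())
E
python3 fit.py
python3 - <<'E'
from h import *
import pickle
t,s=pickle.load(open("c0.pkl","rb"))
# watch: rim ellipse
tw=(160,205);sw=(250,280)
a=onz(t,((123.5+.5)/5-.5+160,(257+.5)/5-.5+205),.030); b=onz(s,((203.5+.5)/5-.5+250,(203+.5)/5-.5+280),.032)
print(a,b)
for P in (a,b):
  for d in(t,s):
    th=np.linspace(0,6.28,13); 
    print(np.round([(proj(d,[[P[0]+.021*np.cos(x),P[1]+.021*np.sin(x),.032]])[0]-((160,205) if d is t else (250,280)))*5 for x in th],0).tolist())
E
```

```text
[ 0.54678318 -0.13879266  1.42036811] 4.866030834948241
[[-0.2, -0.4], [-0.7, 0.1], [0.6, -0.0], [-0.1, -1.3], [0.1, 0.0], [-0.5, 0.1], [0.3, 0.6], [-0.2, -0.1], [0.7, 0.9], [-0.8, -0.9], [-0.0, 0.2], [1.3, -1.3]]
[ 0.5465247  -0.1389894   1.42148922] 1.638772158449841
[[-0.2, -0.2], [-0.6, 0.3], [0.7, 0.1], [-0.0, -1.2], [0.1, 0.1], [-0.4, 0.2], [0.4, 0.7]]
[ 0.54707939 -0.13817216  1.42019978] 2.989901069203986
[[-0.4, 0.0], [0.5, 1.1], [-1.0, -0.7], [-0.2, 0.3], [1.2, -1.2]]
[0.52044675 0.25851267 0.03      ] [0.52222421 0.25891654 0.032     ]
[[122.0, 205.0], [97.0, 211.0], [79.0, 229.0], [71.0, 254.0], [77.0, 279.0], [95.0, 298.0], [119.0, 305.0], [144.0, 299.0], [163.0, 281.0], [170.0, 256.0], [164.0, 231.0], [147.0, 212.0], [122.0, 205.0]]
[[143.0, 188.0], [144.0, 218.0], [161.0, 244.0], [192.0, 259.0], [227.0, 259.0], [256.0, 242.0], [272.0, 215.0], [270.0, 184.0], [252.0, 159.0], [222.0, 145.0], [188.0, 146.0], [160.0, 161.0], [143.0, 187.0]]
[[121.0, 201.0], [97.0, 207.0], [78.0, 225.0], [70.0, 249.0], [76.0, 275.0], [94.0, 293.0], [118.0, 301.0], [143.0, 294.0], [162.0, 276.0], [169.0, 252.0], [164.0, 226.0], [146.0, 208.0], [122.0, 201.0]]
[[137.0, 188.0], [138.0, 218.0], [156.0, 244.0], [186.0, 259.0], [221.0, 258.0], [250.0, 242.0], [266.0, 215.0], [265.0, 184.0], [246.0, 159.0], [216.0, 145.0], [183.0, 146.0], [154.0, 161.0], [137.0, 187.0]]
```

```bash
python3 - <<'E'
from fit import *
p=least_squares(lambda p:res(p,both).ravel(),[.53,-.13,1.4]).x
def V(w): 
    d=w[:2]-p[:2]; a=p[2]; return np.array([d[0]*np.cos(a)+d[1]*np.sin(a),-d[0]*np.sin(a)+d[1]*np.cos(a)])*1000
for n,q,z in [("stop peg",(245,148),.047),("stop peg",(232,212),.047),("jaw peg",(398,175),.047),("jaw peg",(390,225),.047),("barA",(534,200),.089),("barB",(623,248),.089)]:
    w=onz(t,c(q,(312,212)),z); print(n,w.round(4),V(w).round(1))
for n,q,z in [("barA",(303,50),.089),("barB",(365,12),.089)]:
    w=onz(s,c(q,(275,120)),z); print(n,w.round(4),V(w).round(1))
k=W(p,[(-60,0,80),(22,0,30)]);print(k)
q=ctrl.read_state(); print(R.from_rotvec(q["tool_rot"]).as_matrix().round(3))
im=t["image"]; crop(t,185,257,16,16,18,"pics/tw2.png"); crop(t,404,250,22,18,16,"pics/tk.png");crop(s,330,135,22,22,12,"pics/sk.png")
E
```

```text
stop peg [ 0.5657 -0.0919  0.047 ] [ 49.2 -11.7]
stop peg [ 0.5435 -0.0874  0.047 ] [50.4 11. ]
jaw peg [ 0.557  -0.1454  0.047 ] [ -5.  -11.1]
jaw peg [ 0.5396 -0.1425  0.047 ] [-4.7  6.6]
barA [ 0.5454 -0.1835  0.089 ] [-44.4  -5.3]
barB [ 0.5296 -0.2138  0.089 ] [-76.8   5.8]
barA [ 0.548  -0.1828  0.089 ] [-43.3  -7.8]
barB [ 0.53   -0.2109  0.089 ] [-73.9   5.8]
[[ 0.53779149 -0.19811508  0.08      ]
 [ 0.55008014 -0.1170411   0.03      ]]
[[ 0.284 -0.959 -0.   ]
 [-0.959 -0.284  0.001]
 [-0.001 -0.    -1.   ]]
```

View pics/tk.png

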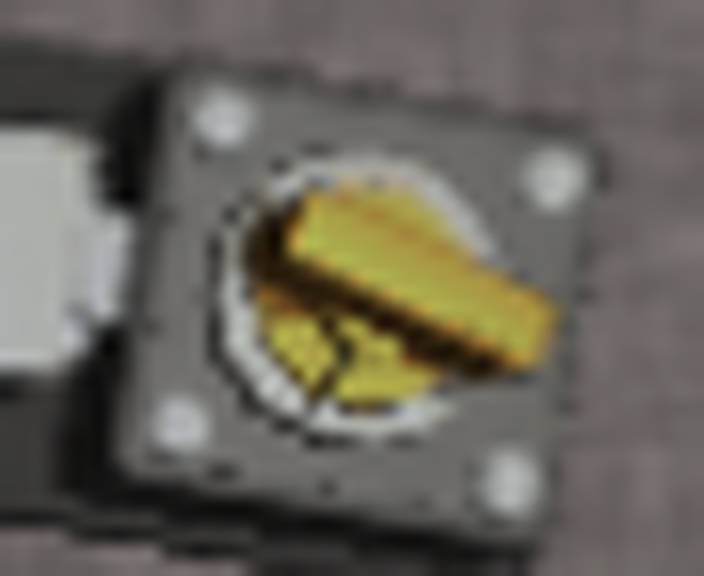

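View pics/tw2.png

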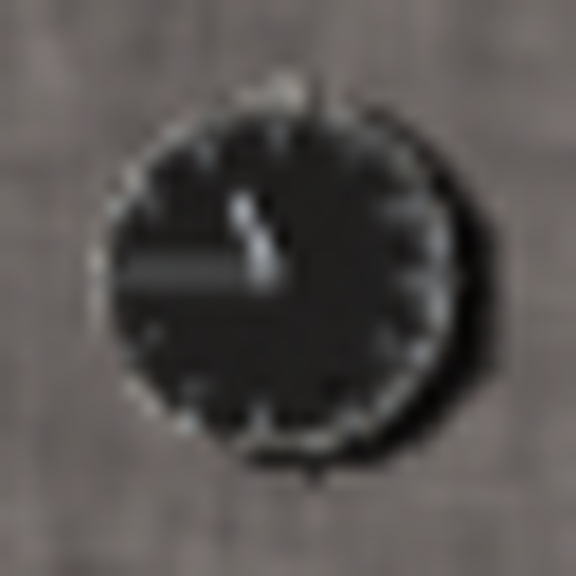

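```bash
cat > d.py <<'E'
from h import *
def delta(xyz,yaw):
    s=ctrl.read_state(); M=R.from_rotvec(s["tool_rot"]).as_matrix()
    d=M.T@(np.array(xyz)-s["position"]); y=np.degrees(np.arctan2(M[1,0],M[0,0]))
    tn=(y-yaw+180)%360-180
    print("t",round(float(s["time"]),2),"pos",s["position"].round(4),"yaw",y.round(2),"q6",s["joint_pos"][5].round(3),"F",s["ft_force"].round(1),"T",s["ft_torque"].round(3),"w",round(float(s["grip_width"]),4))
    print("tool shift",d.round(4),"turn rad",np.radians(tn).round(4),"tilt",M[:,2].round(4))
E
python3 -c "
from d import *
delta((.521,.2587,.15),-47)"
```

```text
t 0.2 pos [ 0.1773 -0.5988  0.2305] yaw -73.51 q6 -0.07 F [ 0.1 -0.1  0.5] T [-0.021  0.006  0.012] w 0.0854
tool shift [-0.7246 -0.573   0.0816] turn rad -0.4627 tilt [-3.0e-04  1.5e-03 -1.0e+00]
```

carry_out(series=[[[0,-0.0362,-0.0286,0,0],[0,-0.0362,-0.0286,0,0],[0,-0.0362,-0.0286,0,0],[0,-0.0362,-0.0286,0,0],[0,-0.0362,-0.0286,0,0],[0,-0.0362,-0.0286,0,0],[0,-0.0362,-0.0286,0,0],[0,-0.0362,-0.0286,0,0],[0,-0.0362,-0.0286,0,0],[0,-0.0362,-0.0286,0,0],[0,-0.0362,-0.0286,0,0],[0,-0.0362,-0.0286,0,0],[0,-0.0362,-0.0286,0,0],[0,-0.0362,-0.0286,0,0],[0,-0.0362,-0.0286,0,0],[0,-0.0362,-0.0286,0,0],[0,-0.0362,-0.0286,0,0],[0,-0.0362,-0.0286,0,0],[0,-0.0362,-0.0286,0,0],[0,-0.0362,-0.0286,0,0]]])

```text
time: 2.2
position: [0.5206, 0.2592, 0.231]
tool_rot: [2.517, -1.879, 0.0]
ft_force: [0.9, -0.3, 0.0]
grip_width: 0.0853
```

carry_out(series=[[[0,0,0,0.014,-0.116],[0,0,0,0.027,-0.116],[0,0,0,0.027,-0.116],[0,0,0,0.014,-0.115],[0,0,0,0,0],[0,0,0,0,0]]])

```text
time: 2.8
position: [0.5204, 0.2573, 0.1493]
tool_rot: [2.879, -1.256, -0.0]
ft_force: [-0.7, -0.7, 0.5]
grip_width: 0.0854
```

```bash
python3 -c "
from d import *
delta((.521,.2587,.09),-47)"
```

```text
t 2.8 pos [0.5204 0.2573 0.1493] yaw -47.12 q6 1.207 F [-0.7 -0.7  0.5] T [ 0.01  -0.02   0.026] w 0.0854
tool shift [-0.0006 -0.0014  0.0593] turn rad -0.0022 tilt [-3.e-04 -1.e-04 -1.e+00]
```

carry_out(series=[[[0,-0.0006,-0.0014,0.02,0],[0,0,0,0.04,0],[0,0,0,0.035,0],[0,0,0,0.01,0],[0,0,0,0,0],[0,0,0,0,0]]])

```text
time: 3.4
position: [0.5228, 0.2594, 0.0463]
tool_rot: [-2.878, 1.252, -0.004]
ft_force: [0.8, 0.2, 0.3]
grip_width: 0.0852
```

```bash
python3 -c "
from d import *
delta((.521,.2587,.008),-47)
s=cam('side');crop(s,290,310,60,50,6,'pics/s1.png')
"
```

```text
t 3.4 pos [0.5228 0.2594 0.0463] yaw -47.02 q6 1.207 F [0.8 0.2 0.3] T [0.038 0.006 0.025] w 0.0852
tool shift [-0.0008  0.0019  0.0383] turn rad -0.0004 tilt [ 0.0033  0.0013 -1.    ]
```

View pics/s1.png

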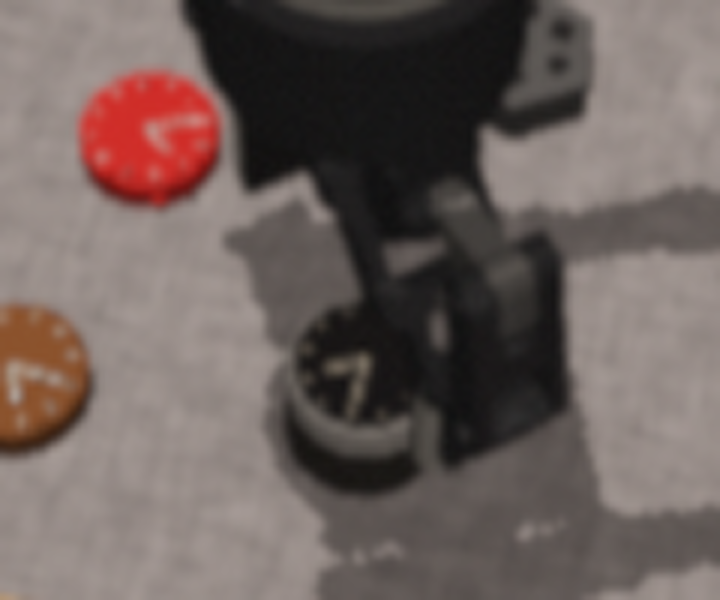

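carry_out(series=[[[0,-0.0004,0.0008,0.018,0],[0,0,0,0.014,0],[0,0,0,0.004,0],[0,0,0,0,0],[0,0,0,0,0],[0,0,0,0,0]]])

```text
time: 4.05
position: [0.5208, 0.2587, 0.009]
tool_rot: [-2.88, 1.252, -0.002]
ft_force: [0.4, 0.4, 0.3]
grip_width: 0.0851
```

```bash
python3 -c "
from d import *
delta((.521,.2587,.008),-47)
delta((.521,.2587,.008),-47)
s=cam('side');crop(s,290,310,60,50,6,'pics/s2.png')
delta((.521,.2587,.008),-47)
"
```

```text
t 4.05 pos [0.5208 0.2587 0.009 ] yaw -46.98 q6 1.206 F [0.4 0.4 0.3] T [-0.033  0.002  0.   ] w 0.0851
tool shift [ 0.0001 -0.0002  0.001 ] turn rad 0.0004 tilt [ 1.3e-03  5.0e-04 -1.0e+00]
t 4.05 pos [0.5208 0.2587 0.009 ] yaw -46.98 q6 1.206 F [0.4 0.4 0.3] T [-0.033  0.002  0.   ] w 0.0851
tool shift [ 0.0001 -0.0002  0.001 ] turn rad 0.0004 tilt [ 1.3e-03  5.0e-04 -1.0e+00]
t 4.1 pos [0.5207 0.2587 0.009 ] yaw -46.98 q6 1.206 F [ 0.4 -0.1 -0.1] T [ 0.058  0.023 -0.012] w 0.0854
tool shift [ 0.0002 -0.0002  0.001 ] turn rad 0.0004 tilt [ 1.3e-03  5.0e-04 -1.0e+00]
```

View pics/s2.png

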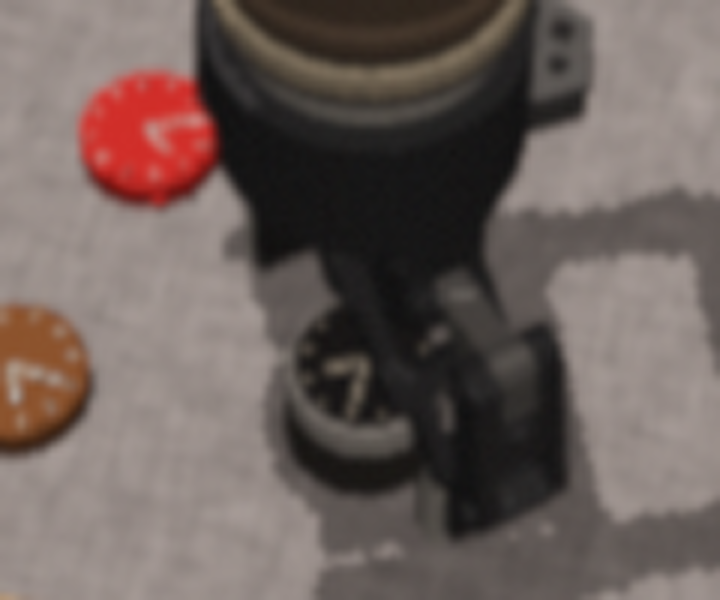

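carry_out(series=[[[0.3,0,0,0,0],[0.6,0,0,0,0],[1,0,0,0,0],[1,0,0,0,0],[1,0,0,0,0],[1,0,0,0,0],[1,0,0,0,0],[1,0,0,0,0],[1,0,0,0,0],[1,0,0,0,0]]], grip_force=40)

```text
time: 5.1
position: [0.5203, 0.2585, 0.0087]
tool_rot: [-2.881, 1.252, -0.001]
ft_force: [-1.9, -0.6, 4.9]
grip_width: 0.0408
```

```bash
python3 -c "
from d import *
s=cam('side');crop(s,290,310,60,50,6,'pics/s3.png')
delta((.521,.2587,.008),-47)
"
```

```text
t 5.15 pos [0.5204 0.2585 0.0087] yaw -46.98 q6 1.206 F [-1.  -0.3  5.6] T [-0.064  0.148  0.022] w 0.04
tool shift [ 0.0003 -0.0006  0.0007] turn rad 0.0003 tilt [ 4.e-04  2.e-04 -1.e+00]
```

View pics/s3.png

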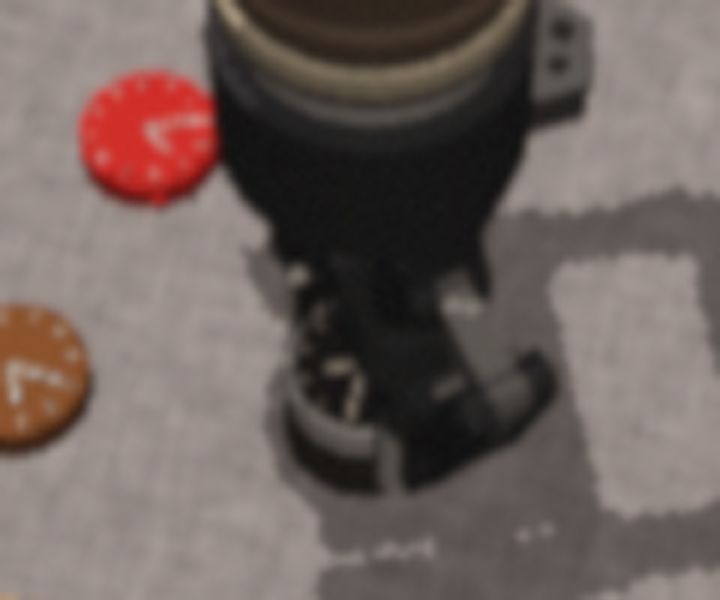

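carry_out(series=[[[1,0,0,0,0],[1,0,0,0,0],[1,0,0,-0.005,0],[1,0,0,-0.015,0],[1,0,0,-0.03,0],[1,0,0,-0.04,0],[1,0,0,-0.03,0],[1,0,0,0,0],[1,0,0,0,0]]])

```text
time: 6.05
position: [0.5206, 0.2586, 0.1296]
tool_rot: [-2.88, 1.252, -0.003]
ft_force: [-0.3, -0.4, -0.9]
grip_width: 0.0406
```

```bash
python3 -c "
from d import *
s=cam('side');crop(s,285,290,60,50,6,'pics/s4.png');t=cam('top');crop(t,185,257,30,30,8,'pics/t4.png')
delta((.5501,-.1170,.12),-8.6)
"
```

```text
t 6.15 pos [0.5187 0.2579 0.1271] yaw -46.98 q6 1.206 F [ 0.7 -1.2 -1.4] T [-0.012  0.031 -0.048] w 0.0409
tool shift [0.2955 0.2328 0.0074] turn rad -0.6699 tilt [-0.0026 -0.0011 -1.    ]
```

View pics/s4.png

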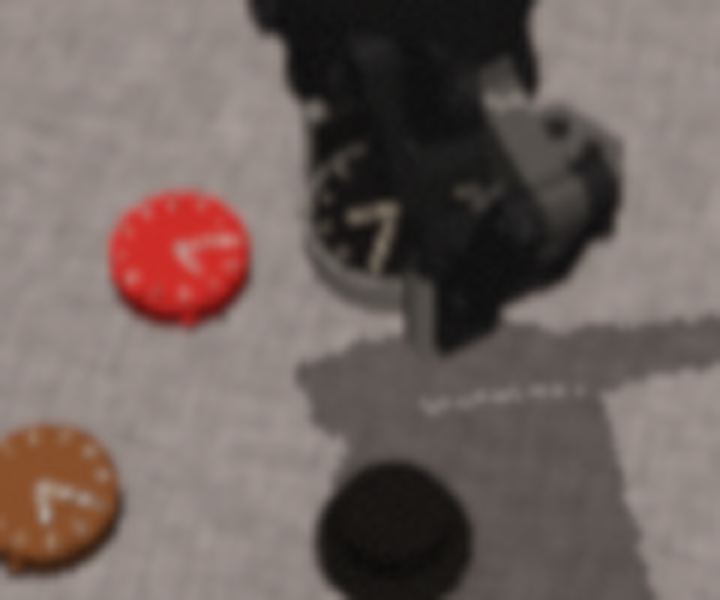

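The watch is held level and the cushion at side (393,510 in the crop) is empty. I'll carry it over the vise.

carry_out(series=[[[1,0.0148,0.0116,0,0],[1,0.0296,0.0233,0,0],[1,0.0296,0.0233,0,0],[1,0.0296,0.0233,0,0],[1,0.0296,0.0233,0,0],[1,0.0296,0.0233,0,0],[1,0.0296,0.0233,0,0],[1,0.0296,0.0233,0,0],[1,0.0296,0.0233,0,0],[1,0.0296,0.0233,0,0],[1,0.0148,0.0116,0,0],[1,0,0,0,-0.134],[1,0,0,0,-0.134],[1,0,0,0,-0.134],[1,0,0,0,-0.134],[1,0,0,0,-0.134],[1,0,0,0,0],[1,0,0,0,0],[1,0,0,0,0]]])

```text
time: 8.05
position: [0.5512, -0.1167, 0.1274]
tool_rot: [-3.132, 0.238, 0.003]
ft_force: [-0.3, -0.2, -1.0]
grip_width: 0.0406
```

```bash
python3 -c "
from d import *
delta((.5501,-.1170,.018),-8.6)
"
```

```text
t 8.05 pos [ 0.5512 -0.1167  0.1274] yaw -8.7 q6 -0.134 F [-0.3 -0.2 -1. ] T [-0.029  0.002  0.007] w 0.0406
tool shift [-0.0008  0.0005  0.1094] turn rad -0.0017 tilt [-1.6e-03  5.0e-04 -1.0e+00]
```

carry_out(series=[[[1,-0.0006,0.0004,0.02,0],[1,0,0,0.035,0],[1,0,0,0.025,0],[1,0,0,0.01,0],[1,0,0,0,0],[1,0,0,0,0],[1,0,0,0,0]]])

```text
time: 8.75
position: [0.5527, -0.1176, 0.0399]
tool_rot: [3.132, -0.236, 0.005]
ft_force: [0.3, 0.2, -0.1]
grip_width: 0.0406
```

```bash
python3 -c "
from d import *
s=cam('side');crop(s,310,155,45,45,6,'pics/s5.png');t=cam('top');crop(t,372,247,50,40,6,'pics/t5.png')
delta((.5501,-.1170,.019),-8.6)
import cv2,numpy as np
cv2.imwrite('pics/c5.png',np.hstack([cv2.resize(cv2.imread('pics/s5.png'),(400,400)),cv2.resize(cv2.imread('pics/t5.png'),(400,400))]))
"
```

```text
t 8.85 pos [ 0.5525 -0.1176  0.0399] yaw -8.6 q6 -0.137 F [-0.2  0.4 -1.1] T [0.01  0.    0.028] w 0.0408
tool shift [-0.0025 -0.0002  0.0209] turn rad -0.0 tilt [ 3.e-03 -9.e-04 -1.e+00]
```

View pics/s5.png

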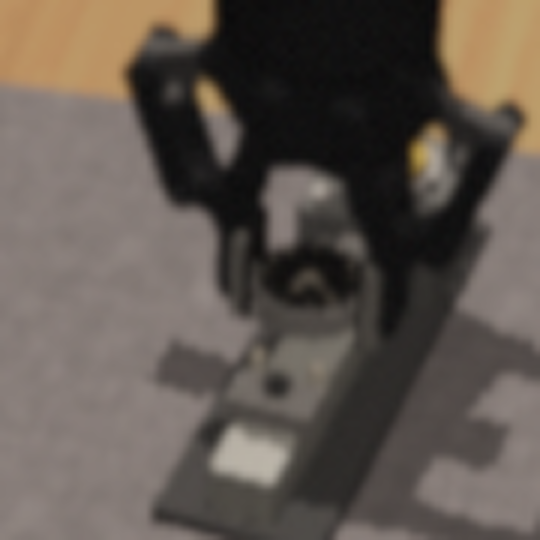

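carry_out(series=[[[1,0,0,0.005,0],[1,0,0,0,0],[1,0,0,0,0],[1,0,0,0,0]]])

```text
time: 9.25
position: [0.5511, -0.1172, 0.0332]
tool_rot: [-3.133, 0.235, 0.0]
ft_force: [0.0, -0.6, -0.4]
grip_width: 0.0404
```

```bash
python3 -c "
from d import *
delta((.5501,-.1170,.019),-8.6)
"
```

```text
t 9.25 pos [ 0.5511 -0.1172  0.0332] yaw -8.59 q6 -0.137 F [ 0.  -0.6 -0.4] T [ 0.048 -0.016 -0.049] w 0.0404
tool shift [-0.001  -0.      0.0142] turn rad 0.0001 tilt [-1.e-04  0.e+00 -1.e+00]
```

Good: it converges once it settles. Now lower it onto the bed, slowly at the end.

carry_out(series=[[[1,-0.0008,0,0.006,0],[1,0,0,0.004,0],[1,0,0,0.002,0],[1,0,0,0.001,0],[1,0,0,0,0],[1,0,0,0,0],[1,0,0,0,0],[1,0,0,0,0]]])

```text
time: 10.05
position: [0.5505, -0.1171, 0.0205]
tool_rot: [3.133, -0.235, 0.001]
ft_force: [-1.0, 0.6, 0.3]
grip_width: 0.0405
```

```bash
python3 -c "
from d import *
s=cam('side');crop(s,310,155,45,45,6,'pics/s6.png')
delta((.5501,-.1170,.019),-8.6)
"
```

```text
t 10.1 pos [ 0.5504 -0.1171  0.0204] yaw -8.6 q6 -0.137 F [-0.6  0.1 -0.9] T [-0.039 -0.032  0.026] w 0.0407
tool shift [-0.0004 -0.0001  0.0014] turn rad 0.0001 tilt [ 3.e-04 -1.e-04 -1.e+00]
```

View pics/s6.png

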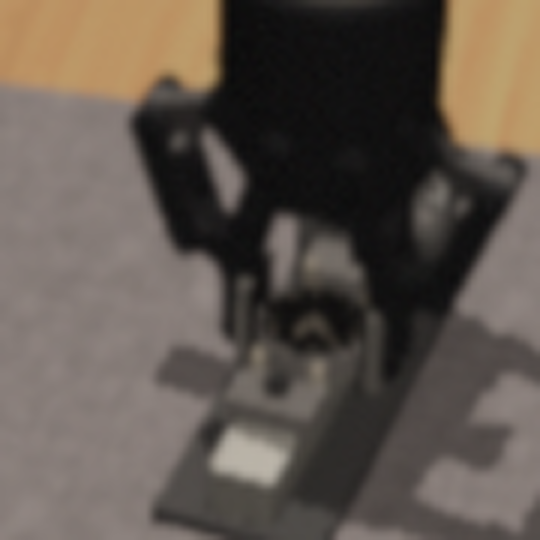

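Nearly seated with no contact force yet. I'll go down in 0.5 mm steps.

carry_out(series=[[[1,-0.0003,0,0.0006,0],[1,0,0,0,0],[1,0,0,0.0005,0],[1,0,0,0,0],[1,0,0,0,0]]])

```text
time: 10.6
position: [0.55, -0.117, 0.0191]
tool_rot: [-3.133, 0.235, 0.0]
ft_force: [-0.8, -0.4, -1.8]
grip_width: 0.0402
```

carry_out(series=[[[1,0,0,0.0005,0],[1,0,0,0,0],[1,0,0,0,0]]])

```text
time: 10.9
position: [0.5501, -0.1171, 0.0187]
tool_rot: [3.133, -0.235, 0.0]
ft_force: [0.2, -0.2, -0.6]
grip_width: 0.0405
```

carry_out(series=[[[1,0,0,0.0005,0],[1,0,0,0,0],[1,0,0,0,0]]])

```text
time: 11.2
position: [0.5501, -0.1171, 0.0187]
tool_rot: [3.133, -0.235, 0.0]
ft_force: [-1.4, 0.4, 5.0]
grip_width: 0.0402
```

carry_out(series=[[[1,0,0,0.0005,0],[1,0,0,0,0],[1,0,0,0,0]]])

```text
time: 11.5
position: [0.5501, -0.1171, 0.0186]
tool_rot: [-3.133, 0.235, 0.0]
ft_force: [-2.1, 0.8, 9.2]
grip_width: 0.0408
```

Contact with the bed: z has stopped at 0.0187 and the force is rising. I'll release.

carry_out(series=[[[0.45,0,0,0,0],[0.4,0,0,0,0],[0.3,0,0,0,0],[0.2,0,0,0,0],[0.2,0,0,0,0],[0.2,0,0,0,0],[0.2,0,0,-0.01,0],[0.2,0,0,-0.03,0],[0.2,0,0,-0.04,0],[0.2,0,0,-0.04,0],[0.2,0,0,0,0],[0.2,0,0,0,0]]])

```text
time: 12.7
position: [0.5513, -0.1174, 0.1398]
tool_rot: [3.132, -0.235, 0.006]
ft_force: [0.0, 0.5, -0.7]
grip_width: 0.068
```

```bash
python3 -c "
from d import *
s=cam('side');crop(s,310,155,45,45,6,'pics/s7.png')
delta((.5378,-.1981,.13),-29)
"
```

```text
t 12.75 pos [ 0.5498 -0.117   0.138 ] yaw -8.59 q6 -0.137 F [-0.3 -0.4 -0.4] T [-0.003 -0.032 -0.059] w 0.0684
tool shift [0.0003 0.082  0.008 ] turn rad 0.3562 tilt [ 2.e-04 -0.e+00 -1.e+00]
```

View pics/s7.png

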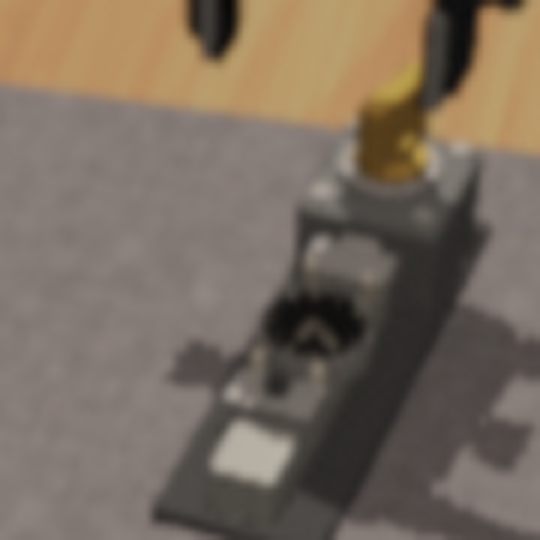

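carry_out(series=[[[0.3,0,0.02,0,0],[0.3,0,0.03,0,0],[0.3,0,0.022,0,0],[0.3,0,0.01,0,0],[0.3,0,0,0,0.12],[0.3,0,0,0,0.12],[0.3,0,0,0,0.116],[0.3,0,0,0.02,0],[0.3,0,0,0,0],[0.3,0,0,0,0],[0.3,0,0,0,0]]])

```text
time: 13.85
position: [0.5378, -0.1979, 0.1177]
tool_rot: [-3.042, 0.786, 0.001]
ft_force: [0.7, -0.2, 0.3]
grip_width: 0.0597
```

```bash
python3 -c "
from d import *
t=cam('top');crop(t,400,250,35,30,10,'pics/t8.png');s=cam('side');crop(s,325,135,40,35,9,'pics/s8.png')
delta((.5378,-.1981,.062),-29)
"
```

```text
t 13.95 pos [ 0.5382 -0.1982  0.1182] yaw -28.98 q6 0.077 F [ 0.1 -0.5  0.8] T [-0.05   0.012  0.08 ] w 0.0597
tool shift [-0.0004  0.0001  0.0562] turn rad 0.0003 tilt [ 8.e-04 -3.e-04 -1.e+00]
```

View pics/s8.png

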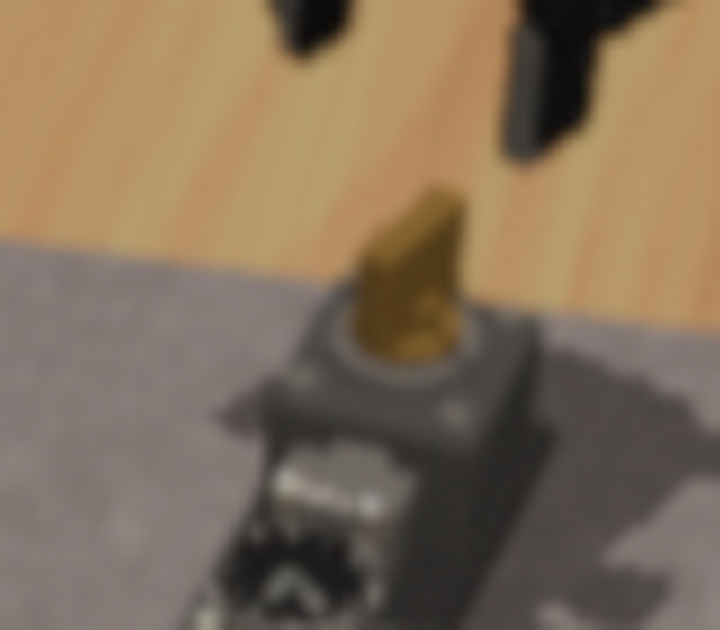

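carry_out(series=[[[0.3,0,0,0.015,0],[0.3,0,0,0.025,0],[0.3,0,0,0.012,0],[0.3,0,0,0.004,0],[0.3,0,0,0,0],[0.3,0,0,0,0],[0.5,0,0,0,0],[0.8,0,0,0,0],[1,0,0,0,0],[1,0,0,0,0],[1,0,0,0,0],[1,0,0,0,0],[1,0,0,0,0],[1,0,0,0,0],[1,0,0,0,0],[1,0,0,0,0]]], grip_force=80)

```text
time: 15.55
position: [0.5385, -0.1985, 0.0624]
tool_rot: [3.041, -0.786, 0.002]
ft_force: [0.3, -0.0, 4.8]
grip_width: 0.0083
```

```bash
python3 -c "
from d import *
delta((.5378,-.1981,.062),-29)
print(ctrl.read_state()['joint_torque'])
s=cam('side');crop(s,325,135,40,35,9,'pics/s9.png')
delta((.5378,-.1981,.062),-29)
print(ctrl.read_state()['joint_torque'])
"
```

```text
t 15.55 pos [ 0.5385 -0.1985  0.0624] yaw -29.0 q6 0.077 F [ 0.3 -0.   4.8] T [-0.007  0.015 -0.121] w 0.0083
tool shift [-0.0008 -0.      0.0004] turn rad 0.0 tilt [ 1.4e-03 -7.0e-04 -1.0e+00]
[ 2.89413258e-01 -3.73049819e+01 -1.94689840e+01  1.12650823e-02
  5.18740586e-02 -1.01977014e-01]
t 15.6 pos [ 0.5384 -0.1985  0.0624] yaw -29.0 q6 0.077 F [-0.1 -1.   5.2] T [-0.113 -0.016 -0.115] w 0.0088
tool shift [-0.0007 -0.      0.0004] turn rad -0.0001 tilt [ 1.4e-03 -6.0e-04 -1.0e+00]
[ 2.91267727e-01 -3.73042989e+01 -1.94691521e+01  1.11782143e-02
  5.18380513e-02 -1.01989601e-01]
```

View pics/s9.png

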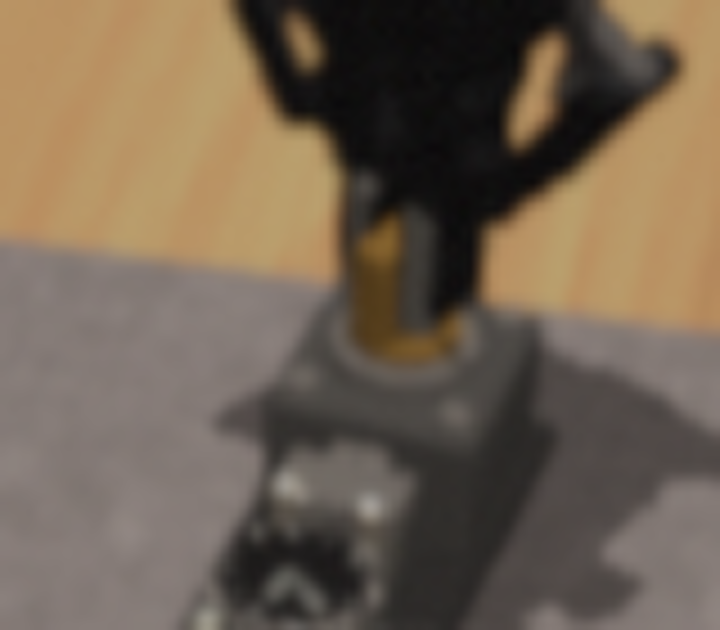

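carry_out(series=[[[1,0,0,0,0.05],[1,0,0,0,0.08],[1,0,0,0,0.08],[1,0,0,0,0.08],[1,0,0,0,0.08],[1,0,0,0,0.08],[1,0,0,0,0.08],[1,0,0,0,0.07]]])

```text
time: 16.4
position: [0.5385, -0.1985, 0.0624]
tool_rot: [2.672, -1.653, 0.003]
ft_force: [-0.2, 0.2, 5.6]
grip_width: 0.0086
```

```bash
cat > st.py <<'E'
from d import *
a=ctrl.read_state()['joint_torque'][5]
t=cam('top');s=cam('side')
delta((.5378,-.1981,.062),-29)
print('tau6',a,ctrl.read_state()['joint_torque'][5])
import sys
n=sys.argv[1]
crop(s,322,145,33,35,12,'a.png');crop(t,385,250,33,35,12,'b.png')
cv2.imwrite(f'pics/{n}.png',cv2.resize(np.hstack([cv2.imread('a.png'),cv2.imread('b.png')]),(800,424)))
E
python3 st.py k1
```

```text
t 16.5 pos [ 0.5385 -0.1985  0.0624] yaw -63.43 q6 0.678 F [ 0.5 -0.3  5.4] T [-0.096  0.035 -0.159] w 0.0087
tool shift [-0.0007  0.0005  0.0004] turn rad -0.6008 tilt [ 1.4e-03 -8.0e-04 -1.0e+00]
tau6 -0.29413389042019844 0.05016523296944797
```

View pics/k1.png

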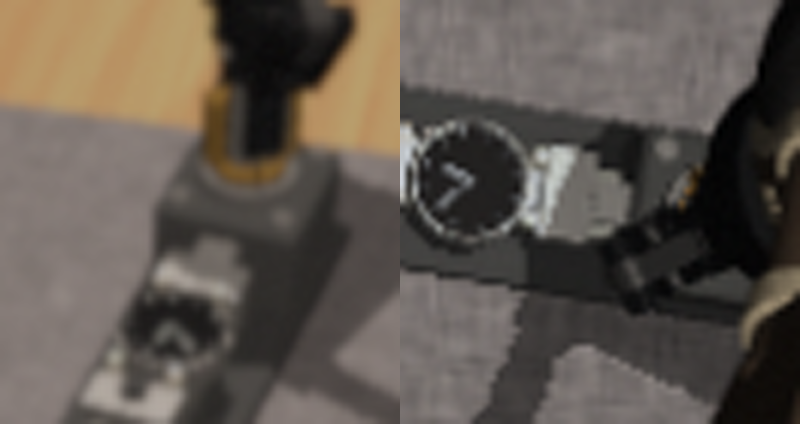

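carry_out(series=[[[1,0,0,0,0.05],[1,0,0,0,0.05],[1,0,0,0,0.05],[1,0,0,0,0.05],[1,0,0,0,0.05],[1,0,0,0,0.05],[1,0,0,0,0.05]]])

```text
time: 17.2
position: [0.5385, -0.1985, 0.0624]
tool_rot: [-2.344, 2.091, -0.003]
ft_force: [0.1, -0.5, 5.6]
grip_width: 0.009
```

```bash
python3 st.py k2
```

```text
t 17.3 pos [ 0.5385 -0.1985  0.0624] yaw -83.45 q6 1.028 F [ 0.1 -0.3  5.3] T [-0.073 -0.044 -0.116] w 0.0087
tool shift [-0.0005  0.0007  0.0004] turn rad -0.9504 tilt [ 1.5e-03 -9.0e-04 -1.0e+00]
tau6 -0.18903552554547787 0.00022664828520646552
```

View pics/k2.png

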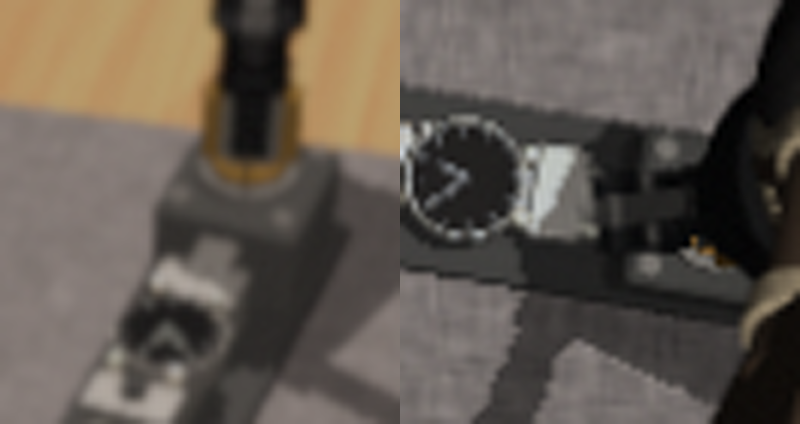

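carry_out(series=[[[1,0,0,0,0.04],[1,0,0,0,0.04],[1,0,0,0,0.04],[1,0,0,0,0.04],[1,0,0,0,0.04]]])

```text
time: 17.8
position: [0.5385, -0.1986, 0.0624]
tool_rot: [-2.124, 2.314, -0.003]
ft_force: [0.3, -0.3, 6.1]
grip_width: 0.0086
```

```bash
python3 st.py k3
```

```text
t 17.9 pos [ 0.5385 -0.1986  0.0624] yaw -94.89 q6 1.228 F [0.3 0.2 5.7] T [-0.044  0.028 -0.098] w 0.0088
tool shift [-0.0004  0.0008  0.0004] turn rad -1.1501 tilt [ 0.0015 -0.001  -1.    ]
tau6 -0.1240561343729496 0.013031530834268779
```

carry_out(series=[[[1,0,0,0,0.03],[1,0,0,0,0.03],[1,0,0,0,0.03],[1,0,0,0,0.03]]])

```text
time: 18.3
position: [0.5385, -0.1986, 0.0624]
tool_rot: [-1.982, 2.437, -0.003]
ft_force: [-0.2, -0.5, 5.0]
grip_width: 0.0088
```

```bash
python3 st.py k4
```

```text
t 18.4 pos [ 0.5385 -0.1986  0.0624] yaw -101.75 q6 1.347 F [-0.9 -0.8  5.4] T [-0.153  0.014 -0.084] w 0.0086
tool shift [-0.0003  0.0008  0.0004] turn rad -1.2698 tilt [ 0.0014 -0.001  -1.    ]
tau6 -0.05102837341837585 0.036738559138029814
```

View pics/k4.png

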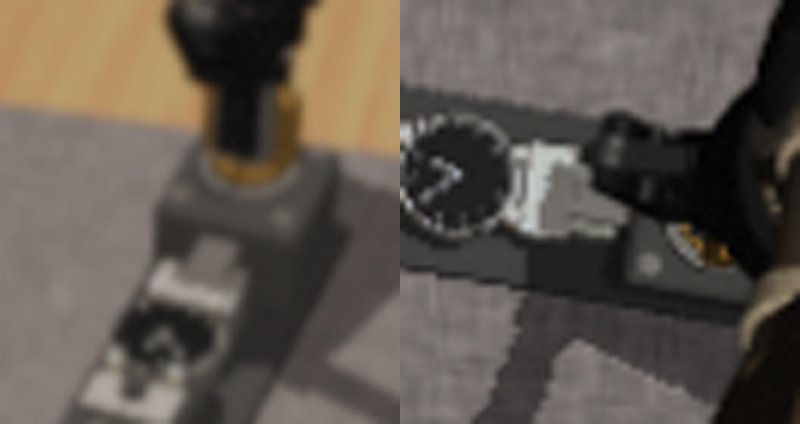

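carry_out(series=[[[1,0,0,0,0.03],[1,0,0,0,0.03],[1,0,0,0,0.03]]])

```text
time: 18.7
position: [0.5385, -0.1986, 0.0624]
tool_rot: [-1.871, 2.523, -0.003]
ft_force: [0.5, -0.9, 5.2]
grip_width: 0.0088
```

```bash
python3 st.py k5
```

```text
t 18.8 pos [ 0.5385 -0.1986  0.0624] yaw -106.89 q6 1.437 F [ 0.1 -0.9  5.6] T [-0.126 -0.014  0.039] w 0.0084
tool shift [-0.0003  0.0008  0.0004] turn rad -1.3595 tilt [ 0.0014 -0.0011 -1.    ]
tau6 0.012958909501321614 0.10125694563612342
```

carry_out(series=[[[1,0,0,0,0.03],[1,0,0,0,0.03],[1,0,0,0,0.03]]])

```text
time: 19.1
position: [0.5385, -0.1986, 0.0624]
tool_rot: [-1.756, 2.605, -0.003]
ft_force: [0.6, 0.4, 4.5]
grip_width: 0.0083
```

```bash
python3 st.py k6
```

```text
t 19.2 pos [ 0.5385 -0.1986  0.0624] yaw -112.01 q6 1.527 F [ 0.1 -0.6  5.4] T [-0.109 -0.028  0.207] w 0.0082
tool shift [-0.0002  0.0009  0.0004] turn rad -1.4488 tilt [ 0.0014 -0.0013 -1.    ]
tau6 0.13984364457428455 0.23220994044095278
```

View pics/k6.png

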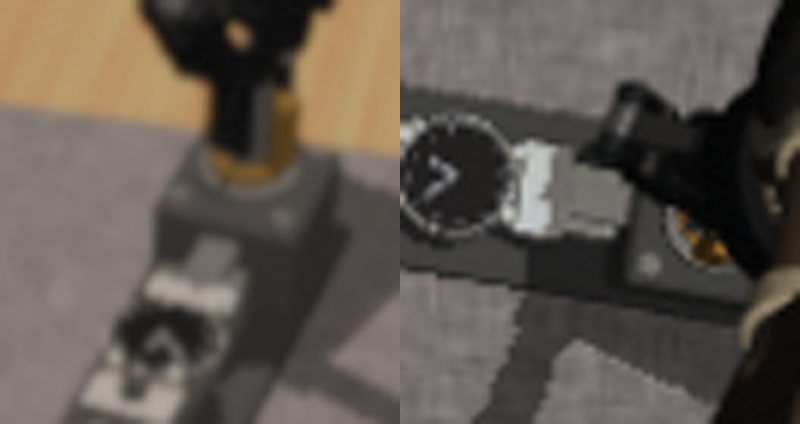

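The torque is rising (0.10, then 0.23 N m at the pause), so the watch is being squeezed. I'll continue in small steps.

carry_out(series=[[[1,0,0,0,0.03],[1,0,0,0,0.03],[1,0,0,0,0]]])

```text
time: 19.5
position: [0.5385, -0.1986, 0.0624]
tool_rot: [-1.678, 2.656, -0.003]
ft_force: [0.7, -1.4, 5.1]
grip_width: 0.0085
```

```bash
python3 st.py k7
```

```text
t 19.6 pos [ 0.5385 -0.1986  0.0624] yaw -115.43 q6 1.586 F [ 0.7 -0.7  4.9] T [-0.055 -0.04   0.167] w 0.0086
tool shift [-0.0001  0.0008  0.0004] turn rad -1.5084 tilt [ 0.0014 -0.0012 -1.    ]
tau6 0.2818157896399498 0.2000767970457673
```

carry_out(series=[[[1,0,0,0,0.03],[1,0,0,0,0.03],[1,0,0,0,0]]])

```text
time: 19.9
position: [0.5385, -0.1986, 0.0624]
tool_rot: [-1.597, 2.705, -0.003]
ft_force: [1.0, -0.2, 4.8]
grip_width: 0.0087
```

```bash
python3 st.py k8
```

```text
t 20.0 pos [ 0.5385 -0.1986  0.0624] yaw -118.86 q6 1.646 F [ 0.5 -0.2  5.4] T [-0.115 -0.011  0.218] w 0.0086
tool shift [-0.0001  0.0009  0.0004] turn rad -1.5684 tilt [ 0.0014 -0.0013 -1.    ]
tau6 0.28192777186632156 0.20029305014759302
```

View pics/k8.png

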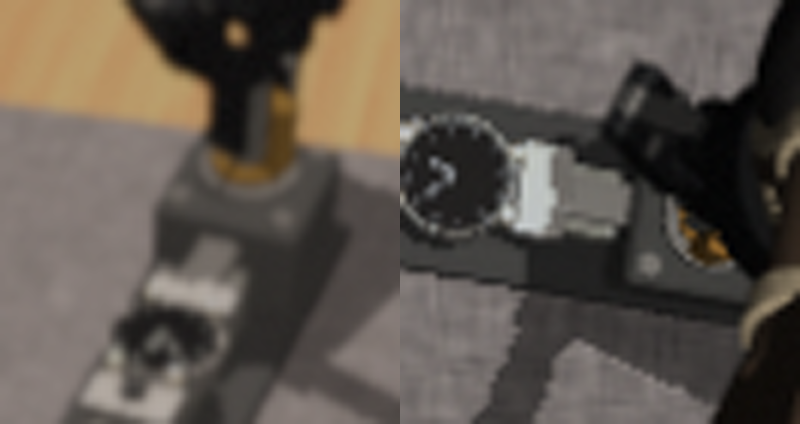

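The torque has levelled off: it is identical (0.2818 and 0.2819) after two successive 0.06 rad turns, so the clutch is slipping. I'll turn a little more to make the slip clear, and check the plateau.

carry_out(series=[[[1,0,0,0,0.03],[1,0,0,0,0.03],[1,0,0,0,0.03],[1,0,0,0,0.03],[1,0,0,0,0]]])

```text
time: 20.5
position: [0.5385, -0.1986, 0.0624]
tool_rot: [-1.432, 2.795, -0.003]
ft_force: [0.1, -0.9, 5.7]
grip_width: 0.0085
```

```bash
python3 st.py k9; python3 - <<'E'
from h import *
s=cam('side'); crop(s,318,145,16,14,24,'pics/k9s.png')
t=cam('top'); crop(t,404,250,16,14,24,'pics/k9t.png')
E
```

```text
t 20.6 pos [ 0.5385 -0.1986  0.0624] yaw -125.73 q6 1.766 F [0.8 0.  5.6] T [-0.137  0.02   0.222] w 0.0089
tool shift [-0.      0.0009  0.0004] turn rad -1.6883 tilt [ 0.0014 -0.0013 -1.    ]
tau6 0.2824481204152107 0.2010909514501691
```

View pics/k9.png

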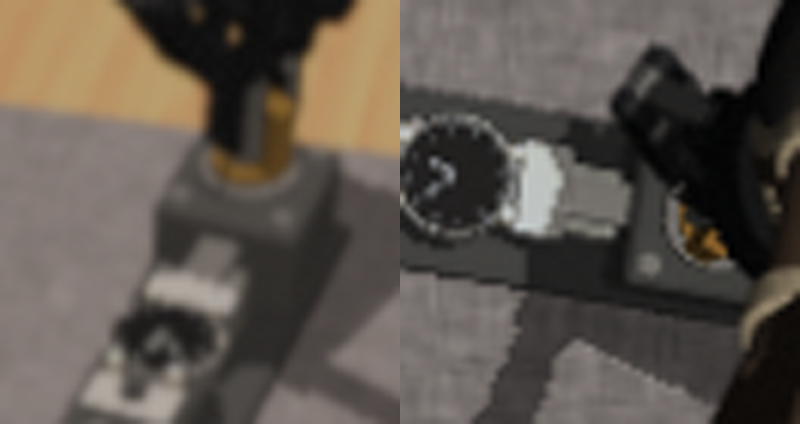

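View pics/k9t.png

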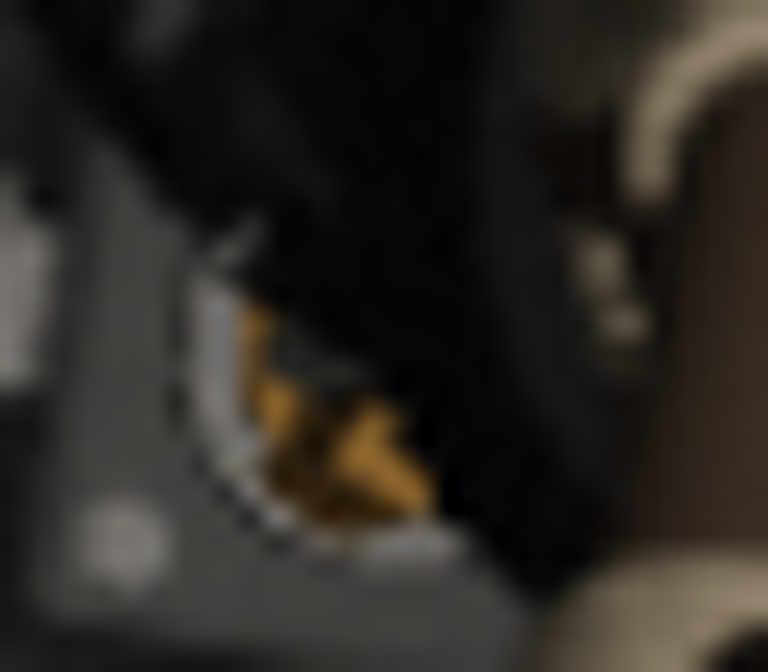

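The plateau is constant over a further 0.12 rad and the jaw is stationary. Estimated slip is about 0.2 rad. I'll stop turning and let go.

carry_out(series=[[[0.8,0,0,0,0],[0.6,0,0,0,0],[0.4,0,0,0,0],[0.3,0,0,0,0],[0.3,0,0,0,0],[0.3,0,0,-0.02,0],[0.3,0,0,-0.04,0],[0.3,0,0,-0.04,0],[0.3,0,0,-0.02,0],[0.3,0,0,0,0]]])

```text
time: 21.7
position: [0.5407, -0.1994, 0.1861]
tool_rot: [-1.428, 2.792, -0.011]
ft_force: [-0.5, -0.2, -0.2]
grip_width: 0.0595
```

carry_out(series=[[[0.3,-0.03,0.03,-0.02,0],[0.3,-0.03,0.03,0,0],[0.3,-0.03,0.03,0,0],[0.3,-0.03,0.03,0,0],[0.3,-0.03,0.03,0,0],[0.3,0,0,0,0],[0.3,0,0,0,0]]])

```text
time: 22.4
position: [0.5029, 0.012, 0.2004]
tool_rot: [1.433, -2.793, -0.001]
ft_force: [-1.2, 0.4, 0.4]
grip_width: 0.06
```

```bash
python3 - <<'E'
from d import *
delta((.5378,-.1981,.062),-29)
s=cam('side');t=cam('top')
crop(t,404,250,22,18,16,"pics/et.png");crop(s,320,145,30,30,13,"pics/es.png");crop(t,372,247,60,35,6,"pics/et2.png")
cv2.imwrite("pics/efull.png",t["image"])
E
```

```text
t 22.4 pos [0.5029 0.012  0.2004] yaw -125.67 q6 2.131 F [-1.2  0.4  0.4] T [0.082 0.04  0.043] w 0.06
tool shift [ 0.1502 -0.1511  0.1384] turn rad -1.6872 tilt [-2.2e-03 -4.0e-04 -1.0e+00]
```

View pics/et.png

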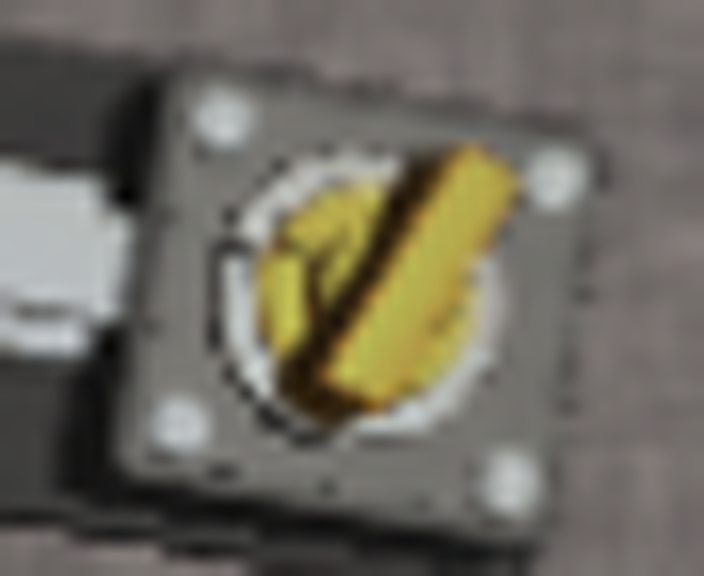

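View pics/es.png

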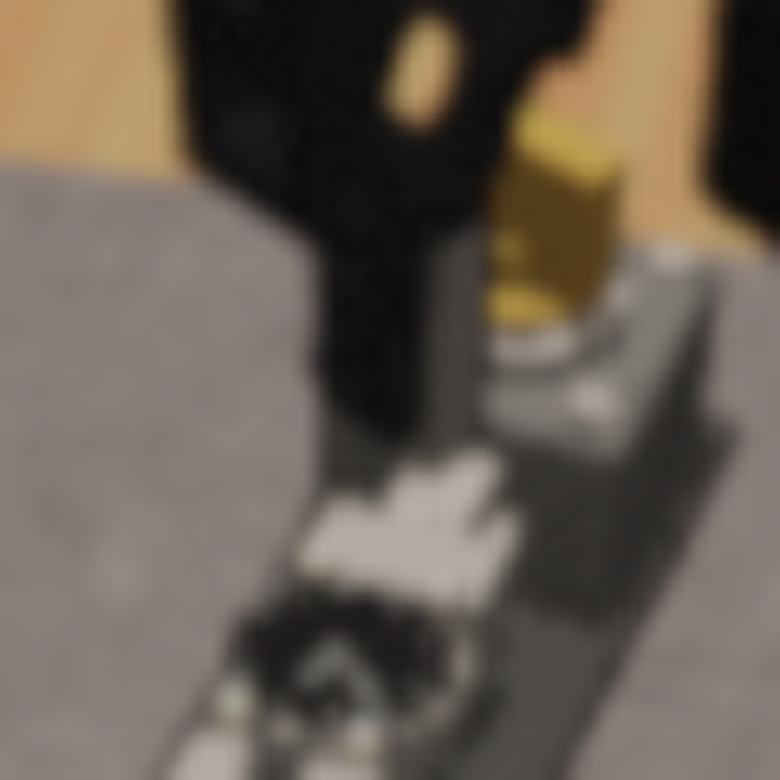

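View pics/et2.png

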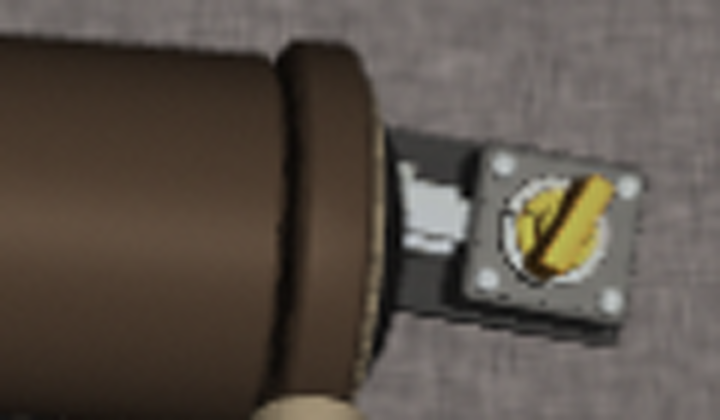

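carry_out(series=[[[0.3,-0.04,0,-0.02,0],[0.3,-0.04,0,0,0],[0.3,-0.04,0,0,0],[0.3,-0.04,0,0,0],[0.3,-0.04,0,0,0],[0.3,-0.04,0,0,0],[0.3,-0.03,0,0,0],[0.3,0,0,0,0],[0.3,0,0,0,0]]])

```text
time: 23.4
position: [0.6623, 0.2287, 0.2204]
tool_rot: [1.428, -2.796, 0.001]
ft_force: [-0.3, 0.1, 0.5]
grip_width: 0.0599
```

```bash
python3 - <<'E'
from d import *
delta((.5378,-.1981,.062),-29)
s=cam('side');t=cam('top')
crop(t,404,250,12,11,32,"pics/ft.png");crop(s,330,140,16,16,22,"pics/fs.png");crop(t,372,247,60,35,6,"pics/ft2.png");crop(s,320,165,45,45,6,"pics/fs2.png")
cv2.imwrite("pics/ffull.png",t["image"])
E
```

```text
t 23.4 pos [0.6623 0.2287 0.2204] yaw -125.88 q6 2.468 F [-0.3  0.1  0.5] T [-0.005  0.006  0.01 ] w 0.0599
tool shift [ 0.4185 -0.1494  0.1591] turn rad -1.6909 tilt [-0.0018 -0.0013 -1.    ]
```

View pics/ft.png

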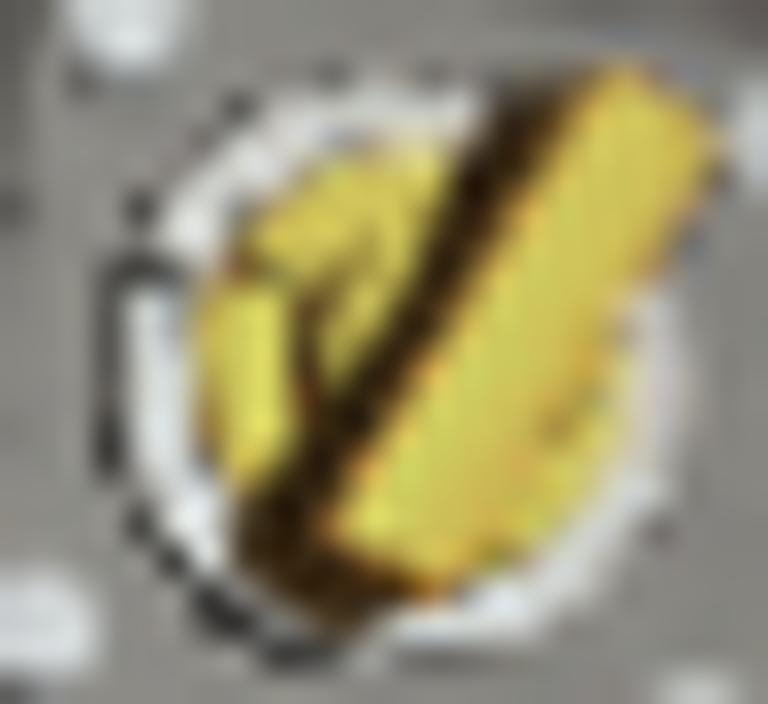

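View pics/fs2.png

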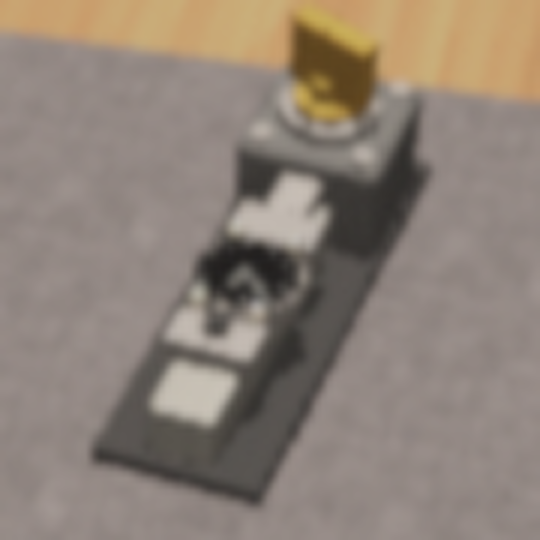

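View pics/ft2.png

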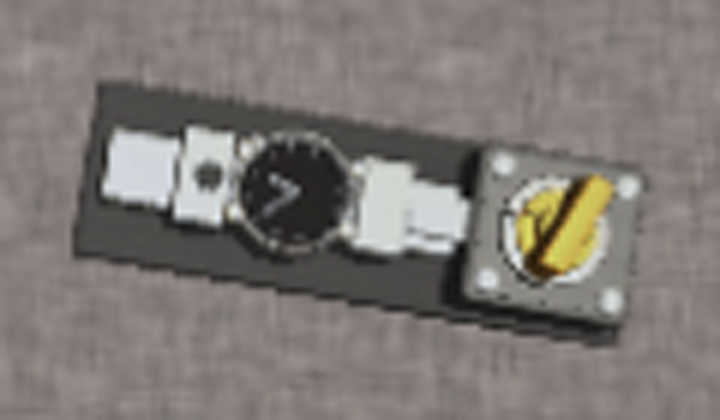

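View pics/ffull.png

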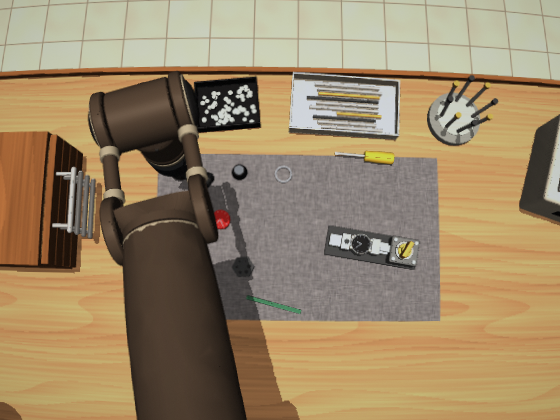

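```bash
python3 -c "
from cell import ctrl
print(ctrl.job_done())"
```

```text
the job is handed in; nothing more can be done
None
```

The watch is clamped dial up in the vise and the knob's clutch has slipped once. I handed the job in at about 23.5 s of the 67 s.

- **Placing:** I took the watch off its cushion and lowered it onto the bed at the mark until it touched at about 9 N. Then I released it. The pictures show it flat between the jaw and stop pegs.
- **Tightening:** I turned the knob clockwise about 1.69 rad in one grasp. The joint-6 torque rose from 1.27 rad of turning. It then stayed at 0.282 N m over the last three turns of 0.06, 0.06 and 0.12 rad while the jaw stood still. I took this as the clutch slipping and let go.
- **Slip:** in the last top picture the knob line is about 11° ahead of the ring line, inside the 30° limit. That agrees with my torque-based estimate of about 0.2 rad.
- **Disagreement:** the plateau reads 0.28 N m rather than the stated 0.38. I believe this is a preload of about -0.10 N m from gripping the bar, since the joint already read -0.10 before any turning. I did not check that separately.
- **Final state:** the watch still touches both peg pairs after release, and the gripper is clear with about zero force. The bystanders visible in the last top picture have not moved. The arm hid the duster there, but nothing I did went near it.

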